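# Pack the utensil box and stack the tea tubs on its lid

## Task

Tidy the kettle corner: lay each utensil that is out flat in the compartment of the open box that matches its width (cake server in the wide one, tongs in the narrow one, brush in the medium one), then shut the lid and press its button all the way down to snap it. Then build one upright stack on the shut lid out of all the tubs, lengthwise along the hinge, with the feet of each one seated in the recesses of the lid below, leaving the kettle, creamer and bowls where they are.

Things in the scene. Friction and masses are not known exactly. Their poses are not given: they have to be found in the camera images.
- box: white plastic utensil box, fixed, 180 mm (x) by 150 mm (y); origin at the centre of its underside. On a solid base 22 mm high lie three open compartments side by side along x, each 142 mm long along y; outer walls and dividers are 4 mm thick and only 8 mm high above the compartment floor (rim 30 mm above the table). The lid is hinged on the +y side, where it stands open at the start
- slot_wide (a point): centre of the floor of the wide compartment (74 mm wide along x, 142 mm long along y), at the box's -x end; axes as the box; for the server
- slot_narrow (a point): centre of the floor of the narrow middle compartment (36 mm wide, 142 mm long); axes as the box; for the tongs
- slot_medium (a point): centre of the floor of the medium compartment (54 mm wide, 142 mm long), at the box's +x end; axes as the box; for the brush
- lid (a joint): lid angle, rad: 0 shut, 1.57 upright, 1.9 fully open (starts 1.6 to 1.85, leaning out to the box's +y). Stiff hinge: stays where it is left; 1 to 3 N at the free edge moves it: push the outer face inwards near the free edge, then down. The lid is a hollow cap 180 x 150 mm, 32 mm thick, with 20 mm of room inside above the rim
- lid_hinge (a point): middle of the hinge line, 75 mm to +y of the box centre and 30 mm above the table; axes turn with the lid: x along the hinge, -y towards the free edge, z out of the top (outer) face
- lid_edge (a point): middle of the free edge of the lid on the outer face (150 mm to -y and 32 mm to +z of the hinge in lid axes)
- lid_seat (a point): centre of the recess pattern in the lid, at the level of the recess floors, 8 mm under the outer face (75 mm to -y, 24 mm to +z of the hinge); axes as the lid. The four 19 mm square recesses lie at x = +-56, y = +-18.5 mm. The lowest tub's origin belongs here, the next 48 mm above it, and so on
- button (a joint): travel of the push button in m: 0 out, 0.005 all the way in; spring, about 5 N all the way in; comes out again when let go
- button_top (a point): centre of the top of the black round push button, 24 mm in diameter, 7 mm proud of the lid's outer face, 13 mm from the middle of the free edge; pressed along the lid's -z
- server: flat wooden cake server, 124 mm long: dark wooden bar handle 18 mm wide and 24 mm high along its x (x -62 to +22 mm) and a flat blade of the same wood, 60 mm wide, 50 mm long, 6 mm thick (x +12 to +62). Origin at the middle of its length at the underside, where the handle can be gripped. About 0.1 kg. May be absent; either way round in the compartment
- brush: small light-wood crumb brush, 124 mm long: bar handle 18 mm wide and 24 mm high along its x (x -62 to +18 mm) and a head 42 mm wide, 58 mm long, 14 mm thick (x +4 to +62). Origin at the middle of its length at the underside, where the handle can be gripped. About 0.1 kg. May be absent; either way round
- tongs: rigid pair of steel tongs lying closed, 124 mm long along x, 22 mm wide at one end cap and 22 mm over its two parallel 5 mm bars, 24 mm high. Origin at the middle of its length at the underside. About 0.12 kg. May be absent; either way round
- tub_a: lidded plastic tub, grey with white top, 140 (x) x 64 (y) x 56 mm high, 0.2 to 0.42 kg, low-weighted; may be absent. Origin: centre, under the feet. Four tapered corner feet, 9 mm long, 14 mm thick (tip 9), at x +-56, y +-18.5 mm; four 19 mm square recesses 8 mm deep in the top at the same places: seated on another it stands 48 mm higher (56 if not in). All alike: any order, either way
- tub_b: lidded plastic tub, grey with white top, 140 (x) x 64 (y) x 56 mm high, 0.2 to 0.42 kg, low-weighted; may be absent. Origin: centre, under the feet. Four tapered corner feet, 9 mm long, 14 mm thick (tip 9), at x +-56, y +-18.5 mm; four 19 mm square recesses 8 mm deep in the top at the same places: seated on another it stands 48 mm higher (56 if not in). All alike: any order, either way
- tub_c: lidded plastic tub, grey with white top, 140 (x) x 64 (y) x 56 mm high, 0.2 to 0.42 kg, low-weighted; may be absent. Origin: centre, under the feet. Four tapered corner feet, 9 mm long, 14 mm thick (tip 9), at x +-56, y +-18.5 mm; four 19 mm square recesses 8 mm deep in the top at the same places: seated on another it stands 48 mm higher (56 if not in). All alike: any order, either way
- kettle: round aluminium kettle, 150 mm across, 160 mm high over the handle, origin under its centre; leave alone
- creamer: white ceramic creamer, 72 mm across, 85 mm high; origin under its centre; leave alone
- bowl_a: wooden bowl, 130 mm across, 45 mm high; origin under its centre; leave alone
- bowl_b: smaller dark wooden bowl, 110 mm across, 40 mm high; origin under its centre; leave alone
Mind the look-alikes: they are no part of the job. What is meant by the box is not red or turquoise, and is the larger of those in its own colour.

How it is judged:
By the outcome, as a careful person would: the job done as asked, in the order asked, and still so for the second after the job is handed in, with the robot touching nothing.
Of tub_a, tub_b, tub_c only 2 to 3 are there at a start; the rules pass over those that are not, and their reading is None.
Of server, brush, tongs only 2 to 3 are there at a start; the rules pass over those that are not, and their reading is None.
At some moment in a run one of tub_a, tub_b, tub_c may be knocked a few centimetres aside while the robot is not near it.
It also fails if it takes over 210 s, if anything falls off the work surface, if the arm or the gripper's body presses on something with over 40 N, if the wrist force passes 120 N, or if a joint passes its speed limit or range.

## Robot

A 7-joint arm with a two-finger parallel gripper is mounted at the origin on the work surface. World frame = base frame: x ahead of the robot, y to its left, z up, the work surface at z = 0. Lengths are in m, angles in rad, forces in N, time in s.
With the tool pointing down it reaches from about 0.425 to 0.925 m from the base axis. Payload 6.8 kg.
Tool frame: the origin (TCP) lies on the centre line of the jaws, within the pads' length; the fingertips stand 8 mm ahead of it and the grasp point (between the pads) lies 11 mm behind it (bot.tips_ahead is the distance from the TCP to the fingertips, in m); z points along the fingers, y is the line along which they close (so a half turn about z gives the same grasp; the last joint's range is limited). The gripper opens to 85 mm and grips with 20 to 120 N. Pads are 22 mm wide; open, the fingers measure 114 mm over their backs; the gripper's body (76 mm by 85 mm) begins 54 mm behind the grasp point. The pads swing forward as they close: fully open they stand 13 mm farther back than shut.
Start: joints at [-1.283, 0.477, 0.022, 1.555, -0.011, 1.109, -0.083], TCP at [0.26, 0.623, 0.239] pointing down, gripper open.
Joint ranges: [-2.96, 2.96], [-0.34, 2.1], [-1.41, 1.46], [0.24, 2.44], [-1.37, 4.51], [0.17, 1.92], [-2.96, 2.96]. Speed limits (rad/s): [2.39, 2.39, 3.14, 3.14, 3.14, 3.14, 3.14].

## Interface

Orientations are given as a unit quaternion [w, x, y, z].
In Python, from station import bot gives the robot as it stands.
- The arm moves only by the tool send_rows, never from a script. Its argument "deltas" is text: rows parted by semicolons, each of 4 numbers parted by spaces: the shift along the tool's x, y, z in m, then the turn about the tool's z in degrees. In form: x y z spin; .... A call has 1 to 5 rows; each row is the pose to reach, as a shift and turn from the pose commanded when the call began, along the tool's axes at that moment; what a row does not reach only later rows make up. A row lasts 1/10 s, in which the tool goes at most 50 mm and 8.59 degrees, less where a joint would pass 70% of its speed; a pose out of reach is approached as far as the arm can. A call with a gripper value outside its range is refused whole. "claw" is the opening, from 0 (shut) to 1 (fully open), set as the call begins (left out, the last holds). The fingers move at their own pace and stop on an object; "force" is the grip in N (left out, the last holds). Time passes only in rows, so rows that repeat a pose let the fingers close. It gives the time, the measured TCP pose, the force, the opening and the grip force at its end, in the units of the state.
- bot.get_obs(): the state, without advancing time (a new reading comes with each control period).
- bot.read_camera(name): name is "side" or "top" or "wrist"; returns a dict with "img" (400x640x3 uint8, red, green, blue), "depth" (400x640 float32, m along the optical axis (not along the pixel's ray), 0 where there is no reading), "fx", "fy", "cx", "cy" (pixels), "camera_from_world" (4x4, takes a point from world to camera coordinates). Camera axes: x right, y up, looking along -z (the intrinsics and any distortion apply to the point x, -y, -z); pixel columns grow to the right and rows downward; lengths in m; the calibration is good to about 2 mm. A picture is of the moment at which its call begins.
- bot.hand_in(): hands the job in; it is judged then, once.
Trained networks look in a picture, given as the dict that the camera call returned (one of the last four; its "shot" number tells which), for a name from the list of things; names that differ only in an ending like _2 or _b are one class to them, and where a whole thing is asked for, a point or a joint stands for the part that bears it (a point fixed in the world has none). Each returns a list of dicts, best first, with "confidence" (0 to 1); they miss things now and then, are a little off and sometimes report something else, mostly with a low value. They report only what shows in the picture. A call takes as long as a camera call. They do not tell look-alikes from the thing itself.
- bot.masks_of(picture, query): "mask" (400x640 bool, what is visible of it).
- bot.landmark_of(picture, query): "xyz" ([x, y, z] in m, in world coordinates, good to about 4 mm: a listed point, or the origin of a listed thing).
The state is a dict: "t": time; "q": joint angles; "joint_vel": joint speeds; "joint_torque": joint torques, N m; "eef_pos": TCP position; "tool_rot": TCP orientation; "contact_force": force on the tool from outside, world axes, zero at the start; "torque": the same for the moment, N m; "gripper_width": opening from 0.0 (shut) to 1.0 (fully open); "grasp_force": force on a finger pad.
Only numpy, scipy, OpenCV 4.12 (cv2) and the standard library are available. Lean on these libraries where they do the work, as an engineer would, in place of code of your own. Each camera call takes 0.05 s, during which the arm holds its last target. There are 200 camera calls.

## Working session

There is one attempt and no reset: what is moved stays moved. The work goes in short steps, Python scripts to look and compute and a tool call to move; the robot and the scene stay as the last step left them, time stands still between calls to the robot, and variables do not carry over. Pictures are saved under pics/ and viewed, at most 14 in all, crops included, and the job is handed in when it is done.

Besides the shell and the picture viewer there is one more tool, called after "Emit:" as a command line: name --argument value ..., lists and objects as JSON in quotes. send_rows: Moves the arm, as the interface text tells. Its arguments: {"type":"object","properties":{"deltas":{"type":"string"},"claw":{"type":"number"},"force":{"type":"number"}},"required":["deltas"]}

```bash
ls; mkdir -p pics; cat > h.py <<'E'
import numpy as np, cv2
from station import bot
def shot(n,save=None):
    p=bot.read_camera(n)
    if save: cv2.imwrite('pics/'+save,cv2.cvtColor(p['img'],cv2.COLOR_RGB2BGR))
    return p
def cloud(p):
    d=p['depth'];v,u=np.mgrid[:400,:640]
    c=np.stack([(u-p['cx'])/p['fx']*d,-(v-p['cy'])/p['fy']*d,-d,np.ones_like(d)],-1)
    return (c@np.linalg.inv(p['camera_from_world']).T)[...,:3]
E
python3 - <<'E'
from h import *
for n in ['top','side']:
    p=shot(n,n+'0.png')
    print(n,[k for k in p], p['camera_from_world'].round(3).tolist(),p['fx'])
    for q in ['box','slot_wide','slot_narrow','slot_medium','lid_edge','lid_hinge','button_top','server','brush','tongs','tub_a','kettle','creamer','bowl_a']:
        print(q,[(np.round(r['xyz'],3).tolist(),round(r['confidence'],2)) for r in bot.landmark_of(p,q)])
o=bot.get_obs();print(o)
E
```

```text
pics
top ['img', 'depth', 'fx', 'fy', 'cx', 'cy', 'camera_from_world', 'shot'] [[0.004, -1.0, 0.0, -0.031], [0.994, 0.004, 0.109, -0.526], [-0.109, -0.0, 0.994, -1.601], [0.0, 0.0, 0.0, 1.0]] 476.09118982859513
box [([0.26, -0.389, 0.001], 0.88), ([0.545, -0.038, -0.002], 0.8), ([0.318, -0.116, 0.003], 0.71), ([0.661, 0.223, 0.002], 0.65)]
slot_wide [([0.282, -0.128, 0.021], 0.88), ([0.224, -0.397, 0.018], 0.88), ([0.494, -0.042, 0.024], 0.84), ([0.609, 0.228, 0.018], 0.69)]
slot_narrow [([0.326, -0.116, 0.018], 0.97), ([0.269, -0.39, 0.018], 0.87), ([0.556, -0.038, 0.023], 0.73), ([0.662, 0.223, 0.021], 0.64), ([0.498, -0.041, 0.021], 0.6)]
slot_medium [([0.303, -0.38, 0.02], 0.93), ([0.367, -0.106, 0.014], 0.9), ([0.601, -0.027, 0.026], 0.56)]
lid_edge [([0.265, -0.448, 0.05], 0.87), ([0.653, 0.151, 0.059], 0.75), ([0.532, 0.076, 0.18], 0.73), ([0.338, -0.172, 0.044], 0.73)]
lid_hinge [([0.66, 0.298, 0.03], 0.86), ([0.248, -0.33, 0.018], 0.7), ([0.298, -0.065, 0.02], 0.67), ([0.538, 0.041, 0.034], 0.62)]
button_top [([0.651, 0.163, 0.07], 0.62), ([0.263, -0.439, 0.048], 0.47), ([0.
[... 2128 characters left out ...]
3,  0.0223725 ,  1.55543397, -0.01150403,
        1.10929968, -0.08310899]), 'joint_vel': array([ 8.16822251e-04,  3.73780751e-04,  1.65233560e-03,  5.38611225e-05,
       -1.31615405e-03, -7.03340023e-04,  1.75486109e-03]), 'joint_torque': array([ 1.41173909e-04, -5.96311927e+01,  1.60649780e+00, -2.81547993e+01,
        1.25254656e-02,  1.43366353e-03,  1.02002136e-05]), 'eef_pos': array([0.26020767, 0.62282778, 0.23930043]), 'tool_rot': array([-1.49077187e-05,  1.96603440e-01,  9.80483089e-01,  9.01798249e-07]), 'contact_force': array([ 0.2488334 ,  0.13394365, -0.28954811]), 'torque': array([ 0.03385497, -0.0009019 , -0.0002038 ]), 'grasp_force': 0.0, 'gripper_width': 0.9994276846495396}
```

View pics/top0.png

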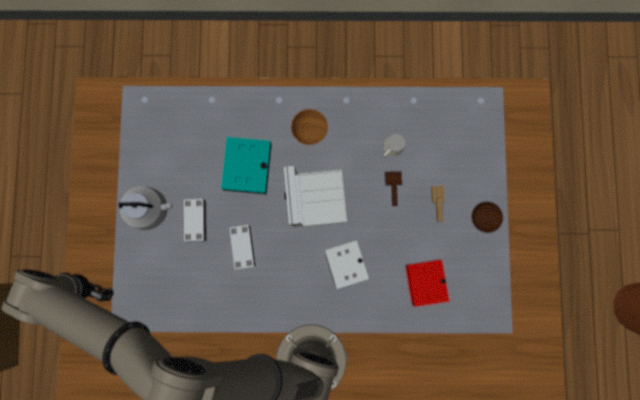

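View pics/side0.png

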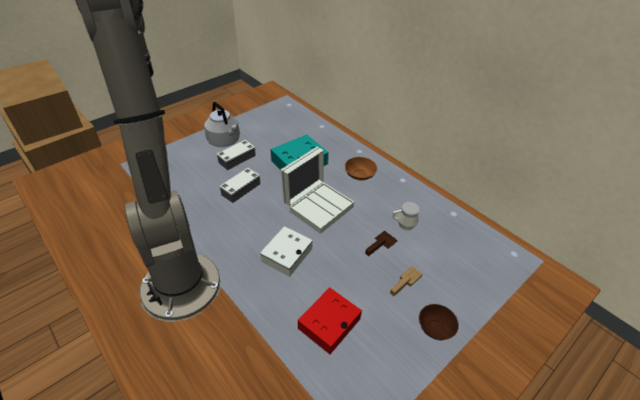

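Candidates for the box: the open white one at top (315,197), a closed white one at (347,264), teal at (246,165) and red at (428,282). The open white one is not red or turquoise and is the larger of the two whites, so it fits. Two tubs are out at (194,220) and (241,247), the server is at (394,188) and the brush at (438,203). No tongs are visible. I'll confirm with a crop and measure.

```bash
cat > m.py <<'E'
from h import *
def top_rect(c,m,z0,z1):
    s=c[m]; s=s[(s[:,2]>z0)&(s[:,2]<z1)]
    r=cv2.minAreaRect((s[:,:2]*1000).astype(np.float32))
    return len(s),np.round(r[0],1),np.round(r[1],1),round(r[2],1),s
E
python3 - <<'E'
from m import *
p=shot('top'); c=cloud(p)
im=p['img'][150:300,270:410]; cv2.imwrite('pics/c1.png',cv2.cvtColor(cv2.resize(im,None,fx=4,fy=4,interpolation=cv2.INTER_CUBIC),cv2.COLOR_RGB2BGR))
for q,z0,z1 in [('box',.018,.036),('box',.036,.3),('server',.003,.05),('brush',.003,.05),('tub_a',.035,.08)]:
    for r in bot.masks_of(p,q)[:5]:
        m=r['mask']; 
        if m.sum()<20: continue
        n,a,b,ang,s=top_rect(c,m,z0,z1)
        # major axis by PCA
        w,V=np.linalg.eigh(np.cov(s[:,:2].T)) if n>5 else (0,np.zeros((2,2)))
        print(q,round(r['confidence'],2),n,'px',np.argwhere(m).mean(0).round()[::-1],a,b,ang,'mean',s.mean(0).round(4) if n else'',s[:,2].max().round(3) if n else'','ax',np.degrees(np.arctan2(V[1,1],V[0,1])).round(1))
E
```

```text
box 0.94 54 px [346. 264.] [ 318. -110.] [126.9 102.7] 16.1 mean [ 0.3103 -0.0739  0.0256] 0.036 ax -158.1
box 0.91 2103 px [314. 197.] [550.7 -30.5] [181.5 162.1] 5.9 mean [ 0.5505 -0.0309  0.0243] 0.036 ax -175.6
box 0.8 92 px [427. 282.] [ 263.6 -382.5] [138.8 115.9] 8.8 mean [ 0.2603 -0.3362  0.0261] 0.036 ax -178.3
box 0.56 57 px [246. 165.] [616.9 187.9] [101.4 221.5] 44.4 mean [0.6167 0.1902 0.0274] 0.036 ax 140.8
box 0.94 1318 px [346. 264.] [ 323.8 -118.8] [133.6 111. ] 17.5 mean [ 0.3238 -0.1188  0.0456] 0.058 ax -161.6
box 0.91 700 px [314. 197.] [546.8 -13.2] [182.1 193.8] 4.3 mean [0.538  0.0583 0.164 ] 0.189 ax -174.2
box 0.8 1535 px [427. 282.] [ 263.7 -389.8] [141.2 120.1] 9.0 mean [ 0.2636 -0.3888  0.0479] 0.062 ax -171.7
box 0.56 2374 px [246. 165.] [659.1 224.8] [151.8 180.4] 85.4 mean [0.6574 0.2228 0.0618] 0.076 ax 177.4
server 0.55 283 px [393. 184.] [ 585.3 -282.7] [ 57.7 116.1] 88.2 mean [ 0.5948 -0.2845  0.0146] 0.033 ax 179.7
server 0.41 2498 px [314. 197.] [565. -11.] [218.  205.3] 6.0 mean [ 0.5498 -0.0303  0.0233] 0.047 ax -172.0
server 0.17 174 px [293. 196.] [542.9  44.2] [180.9  12.1] 5.8 mean [0.5457 0.0445 0.0336] 0.047 ax -174.2
brush 0.61 340 px [438. 199.] [ 535.7 -440.8] [124.   47.5] 6.2 mean [ 0.5448 -0.4371  0.017 ] 0.032 ax -178.5
tub_a 0.89 827 px [242. 246.] [380.8 232.8] [140.1  65.5] 8.3 mean [0.3804 0.2317 0.0537] 0.065 ax -171.7
tub_a 0.84 856 px [195. 220.] [470.3 394.7] [140.7  66. ] 2.2 mean [0.4689 0.3938 0.0536] 0.064 ax -177.3
tub_a 0.25 120 px [394. 145.] [ 728.4 -279.4] [63.4 68.8] 6.8 mean [ 0.7153 -0.2723  0.0565] 0.08 ax 52.6
```

View pics/c1.png

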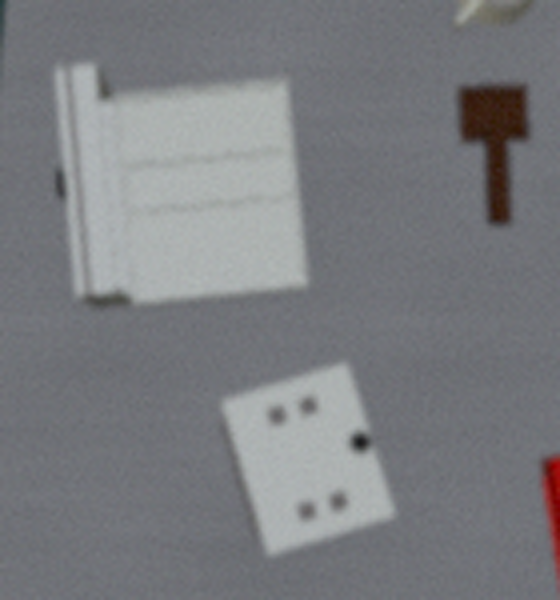

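The open white box at (315,197) is the larger white one. Its compartments from the top of the picture are medium, narrow, wide, and its yaw is about 5.6°. The small closed white box is a decoy. I'll move toward the server.

Emit:
send_rows --deltas "-.162 -.178 -.04 0;-.162 -.178 -.04 0;-.162 -.178 -.04 0;-.162 -.178 -.04 0;-.162 -.178 -.04 0" --claw 1

```text
t: 2.3
eef_pos: [0.342, 0.3936, 0.2799]
tool_rot: [0.0, 0.197, 0.98, 0.0]
contact_force: [0.9, -0.1, -0.3]
gripper_width: 0.998
grasp_force: 0.0
```

Emit:
send_rows --deltas "-.162 -.178 0 0;-.162 -.178 0 0;-.162 -.178 0 0;-.162 -.178 0 0;-.162 -.178 0 0"

```text
t: 2.8
eef_pos: [0.4225, 0.1665, 0.2797]
tool_rot: [0.0, 0.198, 0.98, 0.0]
contact_force: [0.9, 0.7, -0.7]
gripper_width: 1.003
grasp_force: 0.0
```

Emit:
send_rows --deltas "-.162 -.178 0 0;-.162 -.178 0 0;-.162 -.178 0 0;-.162 -.178 0 0;-.162 -.178 0 0"

```text
t: 3.3
eef_pos: [0.5033, -0.0603, 0.2798]
tool_rot: [0.001, 0.197, 0.98, 0.0]
contact_force: [0.2, 0.7, -0.1]
gripper_width: 0.996
grasp_force: 0.0
```

Emit:
send_rows --deltas "-.12 -.14 .03 -26;-.12 -.14 .03 -26;-.12 -.14 .03 -26;-.12 -.14 .03 -26;-.12 -.14 .03 -26"

```text
t: 3.8
eef_pos: [0.5588, -0.239, 0.2487]
tool_rot: [-0.0, -0.027, 1.0, -0.002]
contact_force: [-0.1, 0.1, 0.1]
gripper_width: 0.997
grasp_force: 0.0
```

```bash
cat >> m.py <<'E'
def handle(p,q,near):
    c=cloud(p); s=c[(c[...,2]>.017)&(c[...,2]<.035)&(np.hypot(c[...,0]-near[0],c[...,1]-near[1])<.09)]
    r=cv2.minAreaRect((s[:,:2]*1000).astype(np.float32)); return len(s),r
def go(xyz,psi):
    o=bot.get_obs(); w,x,y,z=o['tool_rot']; 
    h=np.degrees(np.arctan2(2*x*y,x*x-y*y))-90 # heading of tool y
    h=(h+180)%360-180
    d=np.array(xyz)-o['eef_pos']; a=np.radians(h)
    ty=np.array([np.cos(a),np.sin(a)]); tx=np.array([-np.sin(a),np.cos(a)])
    print('psi',h.round(1),'rows',(d[:2]@tx).round(4),(d[:2]@ty).round(4),(-d[2]).round(4),'spin',(-((psi-h+180)%360-180)).round(1))
E
python3 - <<'E'
from m import *
p=shot('wrist','w1.png')
print(handle(p,'server',(0.582,-.284)), handle(p,'brush',(.531,-.437)))
for q in ['server','brush']: print(q,[(np.round(r['xyz'],4).tolist(),round(r['confidence'],2)) for r in bot.landmark_of(p,q)][:2])
go((.582,-.284,.1),93)
E
```

```text
(1189, ((562.359130859375, -285.89373779296875), (83.87042236328125, 18.072612762451172), 1.2684097290039062)) (1474, ((527.1229858398438, -441.76080322265625), (117.2893295288086, 32.524688720703125), 6.738000869750977))
server [([0.5829, -0.2818, 0.0046], 0.63)]
brush [([0.5295, -0.4414, 0.0052], 0.67)]
psi 93.2 rows -0.0199 -0.0524 0.149 spin 0.2
```

View pics/w1.png

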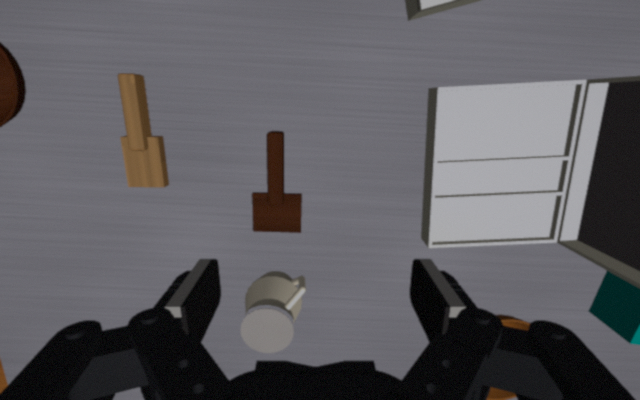

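```bash
cat >> m.py <<'E'
def boxfit(p,c0,yaw):
    c=cloud(p); 
    for _ in range(4):
        a=np.radians(yaw); R=np.array([[np.cos(a),np.sin(a)],[-np.sin(a),np.cos(a)]])
        l=(c[...,:2]-c0)@R.T; z=c[...,2]
        m=(z>.0275)&(z<.034)&(abs(l[...,0])<.1)&(abs(l[...,1])<.085); s=l[m]
        # x-end and -y edge extents, binned
        e=[]
        for lo in np.arange(-.06,.05,.01):
            b=s[(s[:,1]>=lo)&(s[:,1]<lo+.01)]
            if len(b)>3: e.append((lo+.005,b[:,0].min(),b[:,0].max()))
        f=[]
        for lo in np.arange(-.08,.08,.01):
            b=s[(s[:,0]>=lo)&(s[:,0]<lo+.01)]
            if len(b)>3: f.append((lo+.005,b[:,1].min()))
        e=np.array(e);f=np.array(f)
        cx=np.median((e[:,1]+e[:,2])/2); ym=np.median(f[:,1]); sl=np.polyfit(f[:,0],f[:,1],1)[0]
        c0=np.array(c0)+R.T@np.array([cx,ym+.075]); yaw+=np.degrees(np.arctan(sl))
        print(c0.round(4),round(yaw,2),'w',np.median(e[:,2]-e[:,1]).round(4),len(s))
    return c0,yaw
E
python3 - <<'E'
from m import *
print(bot.tips_ahead)
boxfit(shot('wrist'),(.546,-.036),5.6)
boxfit(shot('top'),(.546,-.036),5.6)
E
```

```text
0.008
[ 0.5476 -0.0368] 5.85 w 0.1796 4550
[ 0.5476 -0.0368] 5.89 w 0.1796 4506
[ 0.5475 -0.0368] 5.89 w 0.1797 4506
[ 0.5475 -0.0368] 5.89 w 0.1797 4507
[ 0.5509 -0.0348] 6.08 w 0.1767 379
[ 0.5506 -0.0349] 5.95 w 0.1767 382
[ 0.5509 -0.035 ] 6.0 w 0.1767 381
[ 0.5506 -0.035 ] 6.0 w 0.1767 381
```

Emit:
send_rows --deltas "-.0186 -.0477 .1 1.9;-.0186 -.0477 .1 1.9;-.0186 -.0477 .18 1.9;-.0186 -.0477 .2 1.9;-.0186 -.0477 .2 1.9"

```text
t: 4.55
eef_pos: [0.578, -0.2752, 0.0443]
tool_rot: [-0.004, -0.014, 1.0, 0.002]
contact_force: [-1.0, 0.8, -0.2]
gripper_width: 0.999
grasp_force: 0.0
```

Emit:
send_rows --deltas "0 0 0 0;0 0 0 0" --claw 0.5

```text
t: 4.75
eef_pos: [0.5826, -0.2791, 0.0519]
tool_rot: [0.002, -0.013, 1.0, -0.0]
contact_force: [0.4, 0.1, -0.7]
gripper_width: 0.689
grasp_force: 0.0
```

```bash
python3 - <<'E'
from m import *
go((.580,-.2856,.018),91.3)
E
```

```text
psi 91.5 rows 0.0028 -0.0065 0.0339 spin 0.2
```

Emit:
send_rows --deltas ".0028 -.0065 .02 0;.0028 -.0065 .034 0;.0028 -.0065 .034 0;.0028 -.0065 .034 0;.0028 -.0065 .034 0"

```text
t: 5.25
eef_pos: [0.5791, -0.2858, 0.0165]
tool_rot: [0.001, -0.013, 1.0, -0.0]
contact_force: [0.1, -0.1, -0.6]
gripper_width: 0.496
grasp_force: 0.0
```

Emit:
send_rows --deltas "0 0 0 0;0 0 0 0;0 0 0 0;0 0 0 0;0 0 0 0" --claw 0 --force 40

```text
t: 5.75
eef_pos: [0.5788, -0.286, 0.016]
tool_rot: [0.001, -0.012, 1.0, -0.0]
contact_force: [-1.0, 0.4, 5.3]
gripper_width: 0.199
grasp_force: 40.2
```

```bash
python3 - <<'E'
from m import *
p=shot('wrist'); o=bot.get_obs()
print(np.linalg.inv(p['camera_from_world'])[:3,3]-o['eef_pos'], o['eef_pos'],o['gripper_width'],o['grasp_force'])
E
```

```text
[-0.07511746 -0.00197998  0.13531957] [ 0.57877233 -0.28597773  0.01605171] 0.19968265664029694 40.2180540561676
```

Emit:
send_rows --deltas "0 0 -.04 0;0 0 -.08 0;.02 .03 -.11 8;.035 .07 -.11 16;.05 .11 -.11 24"

```text
t: 6.3
eef_pos: [0.5251, -0.1766, 0.1262]
tool_rot: [0.001, 0.199, 0.98, 0.0]
contact_force: [0.2, 1.3, -1.5]
gripper_width: 0.2
grasp_force: 39.4
```

Emit:
send_rows --deltas "0 0 0 8;0 0 0 16;0 0 0 24;0 0 0 32;0 0 0 40"

```text
t: 6.8
eef_pos: [0.5252, -0.1769, 0.1251]
tool_rot: [-0.0, 0.522, 0.853, -0.0]
contact_force: [-0.2, 0.2, -1.7]
gripper_width: 0.198
grasp_force: 39.5
```

Emit:
send_rows --deltas "0 0 0 8;0 0 0 16;0 0 0 21.6;0 0 0 21.6;0 0 0 21.6"

```text
t: 7.3
eef_pos: [0.5253, -0.177, 0.1251]
tool_rot: [-0.0, 0.669, 0.743, -0.0]
contact_force: [0.1, 0.4, -0.4]
gripper_width: 0.203
grasp_force: 39.5
```

```bash
python3 - <<'E'
from m import *
p=shot('side','s1.png')
o=bot.get_obs(); print(o['eef_pos'],o['contact_force'],o['q'],o['gripper_width'])
go((.4986,-.0398,.042),5.9)
E
```

```text
[ 0.52534675 -0.17699247  0.1251597 ] [ 0.3403155  -0.06531019 -0.65731815] [-0.42797137  0.56741099  0.8627108   1.988511   -0.57553253  0.84815542
  0.85942823] 0.19943797764049886
psi 6.0 rows 0.1392 -0.0123 0.0832 spin 0.1
```

Emit:
send_rows --deltas ".05 -.006 0 0;.1 -.0123 0 0;.1392 -.0123 0 0;.1392 -.0123 .03 0;.1392 -.0123 .06 0"

```text
t: 7.85
eef_pos: [0.5002, -0.0367, 0.0651]
tool_rot: [0.0, 0.667, 0.745, 0.001]
contact_force: [-0.0, -0.4, -1.2]
gripper_width: 0.196
grasp_force: 39.6
```

Emit:
send_rows --deltas "0 0 .01 0;0 0 .02 0;0 0 .023 0;0 0 .023 0;0 0 .023 0"

```text
t: 8.35
eef_pos: [0.4998, -0.0403, 0.043]
tool_rot: [0.0, 0.671, 0.742, 0.0]
contact_force: [-0.0, -1.0, -0.6]
gripper_width: 0.2
grasp_force: 39.5
```

```bash
python3 - <<'E'
from m import *
o=bot.get_obs(); print(o['eef_pos'],o['contact_force'],o['gripper_width'])
p=shot('wrist'); cv2.imwrite('pics/w2.png',cv2.cvtColor(p['img'],cv2.COLOR_RGB2BGR))
go((.4986,-.0398,.042),5.9)
E
```

```text
[ 0.49975571 -0.04032686  0.043033  ] [-0.04562564 -0.97981158 -0.59374571] 0.20014612393110312
psi 5.8 rows 0.0005 -0.0011 0.001 spin -0.1
```

View pics/w2.png

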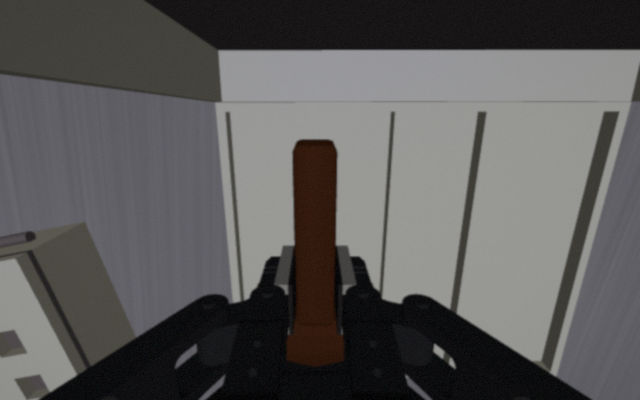

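The server handle at (315,230) is centred in the wide compartment, so I'll lower it and release.

Emit:
send_rows --deltas "0 -.001 .0035 0;0 -.001 .0035 0;0 -.001 .0035 0"

```text
t: 8.7
eef_pos: [0.4981, -0.0399, 0.0388]
tool_rot: [-0.0, 0.67, 0.742, 0.0]
contact_force: [-0.4, -0.1, -0.9]
gripper_width: 0.198
grasp_force: 39.5
```

Emit:
send_rows --deltas "0 0 0 0;0 0 0 0;0 0 0 0;0 0 -.02 0;0 0 -.05 0" --claw 0.38

```text
t: 9.2
eef_pos: [0.497, -0.04, 0.0884]
tool_rot: [-0.001, 0.67, 0.742, -0.001]
contact_force: [0.0, 0.1, 0.1]
gripper_width: 0.381
grasp_force: 0.0
```

Emit:
send_rows --deltas "-.05 0 -.04 0;-.1 0 -.1 0;-.15 0 -.12 0;-.2 0 -.12 -8;-.24 0 -.12 -16"

```text
t: 9.7
eef_pos: [0.5206, -0.252, 0.2068]
tool_rot: [0.001, 0.557, 0.83, 0.001]
contact_force: [0.5, 0.6, -0.8]
gripper_width: 0.377
grasp_force: 0.0
```

```bash
python3 - <<'E'
from m import *
go((.520,-.4425,.12),96.7)
p=shot('top')
for q in ['server','brush','tub_a']: print(q,[(np.round(r['xyz'],4).tolist(),round(r['confidence'],2)) for r in bot.landmark_of(p,q)][:3])
E
```

```text
psi 22.2 rows -0.1761 -0.0726 0.0868 spin -74.5
server [([0.7254, -0.2845, 0.001], 0.74), ([0.4992, -0.0394, 0.0202], 0.68), ([0.5446, -0.0365, -0.0029], 0.27)]
brush [([0.5273, -0.4378, -0.0007], 0.79), ([0.546, -0.039, -0.0008], 0.4)]
tub_a [([0.4657, 0.3949, -0.0039], 0.66), ([0.5299, -0.4362, -0.0018], 0.4)]
```

Emit:
send_rows --deltas "-.05 -.02 0 -8;-.1 -.04 0 -16;-.13 -.06 0 -24;-.13 -.06 0 -32;-.13 -.06 0 -40" --claw 0.5

```text
t: 10.4
eef_pos: [0.5119, -0.3931, 0.2041]
tool_rot: [-0.001, 0.241, 0.97, 0.0]
contact_force: [-0.0, -0.1, 0.5]
gripper_width: 0.503
grasp_force: 0.0
```

Emit:
send_rows --deltas "0 0 0 -8;0 0 0 -16;0 0 0 -24;0 0 0 -32;0 0 0 -34"

```text
t: 10.9
eef_pos: [0.5132, -0.3908, 0.2042]
tool_rot: [-0.0, -0.054, 0.999, 0.001]
contact_force: [-0.3, -0.5, -0.2]
gripper_width: 0.495
grasp_force: 0.0
```

Emit:
send_rows --deltas "0 0 0 0;0 0 0 0"

```text
t: 11.1
eef_pos: [0.5129, -0.3918, 0.2044]
tool_rot: [-0.0, -0.051, 0.999, 0.001]
contact_force: [0.4, 0.4, -0.2]
gripper_width: 0.504
grasp_force: 0.0
```

```bash
python3 - <<'E'
from m import *
p=shot('wrist'); c=cloud(p)
s=c[(c[...,2]>.0195)&(c[...,2]<.035)&(np.hypot(c[...,0]-.53,c[...,1]+.44)<.09)]
r=cv2.minAreaRect((s[:,:2]*1000).astype(np.float32));print(len(s),r)
s=c[(c[...,2]>.009)&(c[...,2]<.035)&(np.hypot(c[...,0]-.53,c[...,1]+.44)<.09)]
r=cv2.minAreaRect((s[:,:2]*1000).astype(np.float32));print(len(s),r)
print([(np.round(r['xyz'],4).tolist(),round(r['confidence'],2)) for r in bot.landmark_of(p,'brush')][:2], bot.get_obs()['eef_pos'])
go((.52,-.442,.018),96.5)
E
```

```text
1462 ((508.1737976074219, -440.0451354980469), (80.12065887451172, 18.206464767456055), 2.238521099090576)
3400 ((530.3339233398438, -439.3106689453125), (124.46321868896484, 42.31120681762695), 2.226471185684204)
[([0.5311, -0.4418, 0.0037], 0.75)] [ 0.51263906 -0.39251725  0.20466667]
psi 95.8 rows -0.0023 -0.05 0.1867 spin -0.7
```

Emit:
send_rows --deltas "-.0039 -.0478 .05 3.6;-.0039 -.0478 .1 3.6;-.0039 -.0478 .14 3.6;-.0039 -.0478 .15 3.6;-.0039 -.0478 .15 3.6"

```text
t: 11.7
eef_pos: [0.5197, -0.4391, 0.0526]
tool_rot: [-0.002, -0.019, 1.0, 0.002]
contact_force: [0.4, -0.6, 0.6]
gripper_width: 0.506
grasp_force: 0.0
```

Emit:
send_rows --deltas "0 0 .02 0;0 0 .037 0;0 0 .037 0;0 0 .037 0;0 0 .037 0"

```text
t: 12.2
eef_pos: [0.5217, -0.4413, 0.0195]
tool_rot: [0.001, -0.019, 1.0, -0.001]
contact_force: [0.7, 0.4, 0.4]
gripper_width: 0.497
grasp_force: 0.0
```

Emit:
send_rows --deltas "0 0 0 0;0 0 0 0;0 0 0 0;0 0 0 0;0 0 0 0" --claw 0 --force 50

```text
t: 12.7
eef_pos: [0.5215, -0.4412, 0.019]
tool_rot: [0.001, -0.019, 1.0, -0.0]
contact_force: [-1.2, 0.7, 6.5]
gripper_width: 0.195
grasp_force: 50.4
```

Emit:
send_rows --deltas "0 0 -.04 0;0 0 -.08 0;0 .03 -.11 8;0 .07 -.11 16;0 .11 -.11 24"

```text
t: 13.2
eef_pos: [0.5168, -0.3303, 0.1291]
tool_rot: [0.001, 0.192, 0.981, -0.0]
contact_force: [0.9, 1.4, -1.5]
gripper_width: 0.193
grasp_force: 49.6
```

Emit:
send_rows --deltas "0 0 0 8;0 0 0 16;0 0 0 24;0 0 0 32;0 0 0 40"

```text
t: 13.7
eef_pos: [0.5166, -0.3304, 0.1278]
tool_rot: [-0.0, 0.516, 0.857, 0.0]
contact_force: [0.5, 0.2, -0.2]
gripper_width: 0.195
grasp_force: 49.6
```

Emit:
send_rows --deltas "0 0 0 8;0 0 0 16;0 0 0 22.3;0 0 0 22.3;0 0 0 22.3"

```text
t: 14.2
eef_pos: [0.5166, -0.3306, 0.1278]
tool_rot: [-0.0, 0.668, 0.744, -0.0]
contact_force: [-0.4, 0.6, -0.3]
gripper_width: 0.187
grasp_force: 49.5
```

```bash
python3 - <<'E'
from m import *
# medium slot centre, grip 9mm toward the handle (+y box)
a=np.radians(5.9);R=np.array([[np.cos(a),-np.sin(a)],[np.sin(a),np.cos(a)]])
t=np.array([.5475,-.0368])+R@[.059,.009];print(t,bot.get_obs()['eef_pos'])
go((*t,.0415),5.9)
E
```

```text
[ 0.60526233 -0.02178291] [ 0.51658216 -0.3305698   0.12775166]
psi 6.1 rows 0.2976 0.121 0.0863 spin 0.2
```

Emit:
send_rows --deltas ".046 .019 0 0;.092 .038 0 0;.138 .057 0 0;.184 .076 0 0;.22 .095 0 0"

```text
t: 14.7
eef_pos: [0.5888, -0.0987, 0.1279]
tool_rot: [-0.001, 0.668, 0.744, 0.001]
contact_force: [1.3, -1.2, -0.7]
gripper_width: 0.194
grasp_force: 49.5
```

Emit:
send_rows --deltas ".04 .013 0 0;.0776 .026 0 0;.0776 .026 .03 0;.0776 .026 .07 .2;.0776 .026 .08 .2"

```text
t: 15.2
eef_pos: [0.6039, -0.0211, 0.0446]
tool_rot: [-0.002, 0.67, 0.743, -0.002]
contact_force: [0.2, 0.2, -1.5]
gripper_width: 0.19
grasp_force: 49.5
```

Emit:
send_rows --deltas "0 0 0 0;0 0 0 0"

```text
t: 15.4
eef_pos: [0.6072, -0.0232, 0.0494]
tool_rot: [0.001, 0.671, 0.741, 0.0]
contact_force: [0.2, -0.3, 1.0]
gripper_width: 0.195
grasp_force: 49.5
```

```bash
python3 - <<'E'
from m import *
o=bot.get_obs(); print(o['eef_pos'],o['contact_force'])
p=shot('wrist','w3.png')
go((.6053,-.0218,.0415),5.9)
E
```

```text
[ 0.60715364 -0.02322887  0.049375  ] [ 0.18146316 -0.33636247  0.97621244]
psi 5.7 rows 0.0016 -0.0021 0.0083 spin -0.2
```

View pics/w3.png

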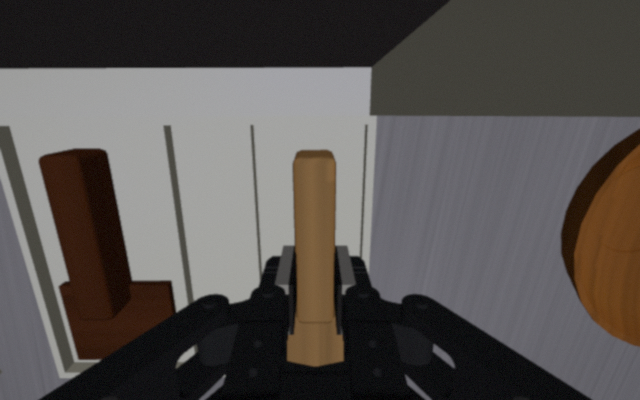

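The brush at (315,230) is centred in the medium compartment, and the server lies flat in the wide one. I'll release the brush, then retreat and measure the lid.

Emit:
send_rows --deltas ".0016 -.002 .004 0;.0016 -.002 .0075 0;.0016 -.002 .0075 0;.0016 -.002 .0075 0"

```text
t: 15.85
eef_pos: [0.6046, -0.0207, 0.041]
tool_rot: [0.0, 0.671, 0.742, 0.0]
contact_force: [-0.4, 1.1, 3.9]
gripper_width: 0.195
grasp_force: 50.0
```

Emit:
send_rows --deltas "0 0 0 0;0 0 0 0;0 0 0 0;0 0 -.02 0;0 0 -.05 0" --claw 0.3

```text
t: 16.35
eef_pos: [0.6028, -0.0208, 0.0895]
tool_rot: [-0.001, 0.671, 0.742, -0.001]
contact_force: [0.2, -0.4, -0.6]
gripper_width: 0.303
grasp_force: 0.0
```

Emit:
send_rows --deltas "-.04 0 -.05 0;-.06 0 -.1 0;-.06 0 -.15 0;-.06 0 -.2 0;-.06 0 -.22 0" --claw 0

```text
t: 16.85
eef_pos: [0.6104, -0.082, 0.3138]
tool_rot: [0.001, 0.672, 0.741, 0.001]
contact_force: [0.1, 0.6, -0.2]
gripper_width: 0.0
grasp_force: 0.0
```

```bash
python3 - <<'E'
from m import *
p=shot('wrist'); c=cloud(p)
a=np.radians(5.9);R=np.array([[np.cos(a),np.sin(a)],[-np.sin(a),np.cos(a)]])
def prof(p):
  c=cloud(p); l=(c[...,:2]-[.5475,-.0368])@R.T; z=c[...,2]
  m=(z>.06)&(z<.25)&(abs(l[...,0])<.1)&(l[...,1]>.05)&(l[...,1]<.2)
  L=l[m];Z=z[m]
  for lo in np.arange(.06,.2,.02):
    b=L[(Z>lo)&(Z<lo+.02)]
    if len(b): print(round(lo,2),len(b),'x',b[:,0].min().round(3),b[:,0].max().round(3),'y',np.percentile(b[:,1],[2,50,98]).round(3))
prof(p)
for n in ['top','side']:
  p=shot(n); print(n); prof(p)
  for q in ['lid_edge','server','brush','tub_a']: print(q,[(np.round(r['xyz'],4).tolist(),round(r['confidence'],2)) for r in bot.landmark_of(p,q)][:4])
go((.545,-.13,.3),5.9); print(bot.get_obs()['eef_pos'],bot.get_obs()['q'])
E
```

```text
0.06 1048 x -0.09 0.09 y [0.078 0.098 0.099]
0.08 1237 x -0.09 0.09 y [0.079 0.099 0.099]
0.1 274 x -0.09 0.09 y [0.079 0.087 0.099]
0.12 234 x -0.09 0.09 y [0.08  0.085 0.093]
0.14 182 x -0.09 0.09 y [0.081 0.083 0.089]
0.16 1654 x -0.091 0.09 y [0.082 0.088 0.093]
0.18 2725 x -0.09 0.09 y [0.083 0.087 0.093]
top
0.06 59 x 0.038 0.1 y [0.099 0.191 0.199]
0.08 4 x 0.088 0.091 y [0.078 0.082 0.085]
0.1 2 x 0.089 0.089 y [0.081 0.082 0.084]
0.12 2 x 0.089 0.089 y [0.08  0.081 0.083]
0.14 2 x 0.09 0.091 y [0.081 0.082 0.082]
0.16 169 x -0.007 0.094 y [0.083 0.102 0.119]
0.18 82 x 0.001 0.092 y [0.083 0.1   0.113]
lid_edge [([0.2658, -0.4517, 0.0485], 0.88), ([0.3364, -0.1679, 0.0408], 0.84), ([0.6481, 0.1483, 0.0592], 0.77), ([0.5351, 0.0781, 0.1792], 0.61)]
server [([0.4986, -0.0434, 0.0211], 0.49)]
brush []
tub_a [([0.3764, 0.2349, -0.0006], 0.94), ([0.4653, 0.3962, -0.0021], 0.6)]
side
0.06 167 x -0.092 0.092 y [0.074 0.093 0.103]
0.08 176 x -0.094 0.09 y [0.074 0.094 0.101]
0.1 186 x -0.094 0.092 y [0.075 0.095 0.101]
0.12 184 x -0.093 0.089 y [0.076 0.096 0.104]
0.14 135 x -0.093 0.09 y [0.077 0.096 0.105]
0.16 337 x -0.093 0.092 y [0.077 0.093 0.112]
0.18 23 x -0.089 0.081 y [0.077 0.087 0.102]
lid_edge [([0.6486, 0.1491, 0.0634], 0.82), ([0.5356, 0.077, 0.1804], 0.75), ([0.268, -0.4456, 0.0567], 0.65), ([0.3331, -0.168, 0.0436], 0.63)]
server [([0.5004, -0.0404, 0.0209], 0.52), ([0.5349, 0.0767, 0.1812], 0.41)]
brush [([0.6079, -0.0275, 0.0198], 0.54), ([0.538, 0.0397, 0.0278], 0.31), ([0.7255, -0.2823, 0.0021], 0.16)]
tub_a [([0.3755, 0.2309, 0.0006], 0.95), ([0.5371, 0.067, 0.1035], 0.68), ([0.4682, 0.3998, 0.001], 0.66)]
psi 5.7 rows -0.0428 -0.0694 0.0095 spin -0.2
[ 0.60981396 -0.08045512  0.30952709] [-0.72078742  0.51044012  1.09560214  1.66745718 -0.47306627  1.26046355
  0.5726976 ]
```

The brush and server are seated, and the lid stands at about 1.62 rad. I'll take the shut gripper behind the lid.

Emit:
send_rows --deltas ".045 -.019 0 0;.09 -.037 0 0;.135 -.056 0 0;.18 -.074 0 0;.22 -.0925 0 0"

```text
t: 17.9
eef_pos: [0.4949, 0.1311, 0.3101]
tool_rot: [-0.0, 0.671, 0.742, -0.0]
contact_force: [1.1, 1.1, 0.1]
gripper_width: 0.002
grasp_force: 0.0
```

Emit:
send_rows --deltas "0 0 .04 0;0 0 .09 0;0 0 .135 0;0 0 .135 0;0 0 .135 0"

```text
t: 18.4
eef_pos: [0.4965, 0.1283, 0.1761]
tool_rot: [0.0, 0.671, 0.741, -0.001]
contact_force: [1.2, -0.5, 0.5]
gripper_width: -0.002
grasp_force: 0.0
```

```bash
cat >> m.py <<'E'
def loc(v):
    a=np.radians(5.9);R=np.array([[np.cos(a),np.sin(a)],[-np.sin(a),np.cos(a)]])
    return np.r_[R@(np.array(v[:2])-[.5475,-.0368]),v[2]].round(4)
E
python3 - <<'E'
from m import *
o=bot.get_obs(); print(loc(o['eef_pos']),o['contact_force'])
go((0.4963,0.1187,.168),5.9)
E
```

```text
[-0.0338  0.1694  0.1761] [ 1.24214408 -0.45134464  0.54396545]
psi 5.6 rows -0.0095 -0.0011 0.0081 spin -0.3
```

Emit:
send_rows --deltas "-.025 0 .004 0;-.045 0 .008 0;-.06 0 .007 0;-.075 0 .005 0;-.09 0 .005 0"

```text
t: 18.9
eef_pos: [0.5068, 0.0391, 0.1724]
tool_rot: [0.001, 0.671, 0.742, 0.002]
contact_force: [0.6, 2.2, 0.4]
gripper_width: 0.003
grasp_force: 0.9
```

Emit:
send_rows --deltas "-.016 0 .001 0;-.031 0 .004 0;-.047 0 .01 0;-.063 0 .018 0;-.077 0 .028 0"

```text
t: 19.4
eef_pos: [0.5142, -0.0384, 0.1439]
tool_rot: [0.001, 0.671, 0.741, 0.001]
contact_force: [0.3, 0.7, 1.1]
gripper_width: -0.0
grasp_force: 0.6
```

Emit:
send_rows --deltas "-.013 0 .011 0;-.023 0 .025 0;-.033 0 .039 0;-.04 0 .055 0;-.047 0 .075 0"

```text
t: 19.9
eef_pos: [0.5191, -0.0848, 0.0687]
tool_rot: [0.001, 0.671, 0.741, 0.001]
contact_force: [-12.9, 19.3, 109.5]
gripper_width: 0.003
grasp_force: 62.6
```

```bash
python3 - <<'E'
from m import *
o=bot.get_obs(); print(loc(o['eef_pos']),o['contact_force'])
shot('side','s2.png')
E
```

```text
[-0.0332 -0.0448  0.0687] [-12.89698781  19.26957308 109.54174716]
```

View pics/s2.png

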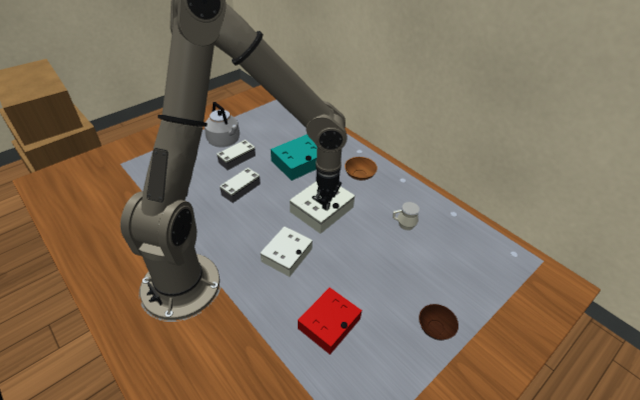

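The lid is shut, with the tip at (328,195), but contact is hard at 110 N. I'll lift at once, go over the button and press gently.

Emit:
send_rows --deltas "0 0 -.01 0;0 0 -.03 0;-.0172 .0332 -.03 0;-.0172 .0332 -.03 0;-.0172 .0332 -.03 0"

```text
t: 20.45
eef_pos: [0.5532, -0.0985, 0.0985]
tool_rot: [0.001, 0.671, 0.741, 0.0]
contact_force: [-0.2, 0.1, 0.4]
gripper_width: 0.002
grasp_force: 0.0
```

Emit:
send_rows --deltas "0 0 0 0;0 0 0 0"

```text
t: 20.65
eef_pos: [0.5515, -0.0975, 0.0975]
tool_rot: [-0.0, 0.671, 0.741, -0.0]
contact_force: [0.3, -0.4, 0.0]
gripper_width: -0.001
grasp_force: 0.0
```

```bash
python3 - <<'E'
from m import *
p=shot('wrist','w4.png'); o=bot.get_obs(); print(loc(o['eef_pos']),o['contact_force'])
c=cloud(p)
print('button',[(loc(r['xyz']).tolist(),round(r['confidence'],2)) for r in bot.landmark_of(p,'button_top')][:2])
l=np.stack([(c[...,0]-.5475),(c[...,1]+.0368)],-1);a=np.radians(5.9)
x=l[...,0]*np.cos(a)+l[...,1]*np.sin(a);y=-l[...,0]*np.sin(a)+l[...,1]*np.cos(a);z=c[...,2]
for yy in (-.03,0,.03,.06): 
    m=(abs(y-yy)<.008)&(abs(x)<.04)&(z<.09)&(z>.03); print(yy,np.median(z[m]) if m.any() else None)
t=shot('top')
print([(loc(r['xyz']).tolist(),round(r['confidence'],2)) for r in bot.landmark_of(t,'lid_edge')][:4])
E
```

```text
[-0.0022 -0.0607  0.0974] [-0.41817008  0.10806081  0.31349844]
button [([0.0057, -0.0595, 0.0711], 0.63)]
-0.03 0.06277204382014788
0 0.06278736798422771
0.03 0.06278278890130262
0.06 0.06276446702171187
[([0.1241, 0.1735, 0.06], 0.95), ([-0.2236, -0.1103, 0.04], 0.94), ([-0.3201, -0.3807, 0.0466], 0.91), ([-0.0008, -0.0001, -0.0013], 0.35)]
```

Emit:
send_rows --deltas "0 .002 .015 0;0 .002 .021 0;0 .002 .0235 0;0 .002 .0235 0;0 .002 .0235 0"

```text
t: 21.35
eef_pos: [0.5542, -0.0971, 0.074]
tool_rot: [-0.0, 0.671, 0.742, 0.0]
contact_force: [-0.8, 2.8, 4.4]
gripper_width: -0.001
grasp_force: 1.7
```

Emit:
send_rows --deltas "0 0 .0015 0;0 0 .0015 0;0 0 .0015 0"

```text
t: 21.65
eef_pos: [0.5542, -0.0972, 0.0726]
tool_rot: [-0.0, 0.671, 0.742, 0.0]
contact_force: [-1.4, 2.0, 3.7]
gripper_width: -0.002
grasp_force: 2.2
```

Emit:
send_rows --deltas "0 0 .001 0;0 0 .001 0;0 0 .001 0"

```text
t: 21.95
eef_pos: [0.5543, -0.0973, 0.072]
tool_rot: [-0.0, 0.671, 0.741, 0.0]
contact_force: [-2.4, 3.1, 9.5]
gripper_width: -0.005
grasp_force: 4.9
```

Emit:
send_rows --deltas "0 0 .0005 0;0 0 .0005 0;0 0 .0005 0"

```text
t: 22.25
eef_pos: [0.5543, -0.0973, 0.0718]
tool_rot: [-0.0, 0.671, 0.741, 0.001]
contact_force: [-3.5, 4.1, 15.0]
gripper_width: -0.004
grasp_force: 7.0
```

Emit:
send_rows --deltas "0 0 .001 0;0 0 .001 0;0 0 .001 0"

```text
t: 22.55
eef_pos: [0.5544, -0.0973, 0.0716]
tool_rot: [-0.001, 0.671, 0.741, 0.001]
contact_force: [-6.1, 5.8, 23.0]
gripper_width: -0.002
grasp_force: 11.4
```

Emit:
send_rows --deltas "0 0 -.04 0;0 0 -.09 0;.03 0 -.13 -8;.07 0 -.17 -16;.12 -.02 -.19 -24"

```text
t: 23.05
eef_pos: [0.5301, 0.0083, 0.2577]
tool_rot: [0.003, 0.501, 0.866, 0.001]
contact_force: [0.4, 0.2, 1.0]
gripper_width: 0.001
grasp_force: 0.0
```

```bash
python3 - <<'E'
from m import *
go((.45,.23,.25),98)
E
```

```text
psi 29.9 rows 0.2321 0.041 0.0077 spin -68.1
```

Emit:
send_rows --deltas ".046 .008 0 -8;.092 .016 0 -16;.138 .024 0 -24;.184 .032 0 -32;.23 .041 0 -40" --claw 1

```text
t: 23.55
eef_pos: [0.4486, 0.2301, 0.2548]
tool_rot: [0.0, 0.174, 0.985, 0.0]
contact_force: [0.6, 0.1, -0.0]
gripper_width: 0.849
grasp_force: 0.0
```

Emit:
send_rows --deltas "0 0 0 -8;0 0 0 -16;0 0 0 -24;0 0 0 -28;0 0 0 -28"

```text
t: 24.05
eef_pos: [0.4496, 0.2284, 0.2546]
tool_rot: [0.0, -0.067, 0.998, -0.0]
contact_force: [-0.5, 0.2, -0.6]
gripper_width: 0.997
grasp_force: 0.0
```

Emit:
send_rows --deltas "0 0 0 0;0 0 0 0"

```text
t: 24.25
eef_pos: [0.4494, 0.2288, 0.2547]
tool_rot: [0.0, -0.066, 0.998, -0.0]
contact_force: [-0.6, 0.9, -0.5]
gripper_width: 1.001
grasp_force: 0.0
```

```bash
cat >> m.py <<'E'
def tubs(p,z0=.05,z1=.062):
    c=cloud(p)
    for r in bot.masks_of(p,'tub_a')[:4]:
        s=c[r['mask']]; s=s[(s[:,2]>z0)&(s[:,2]<z1)]
        if len(s)<50: continue
        b=cv2.minAreaRect((s[:,:2]*1000).astype(np.float32)); print('tub',round(r['confidence'],2),np.argwhere(r['mask']).mean(0).round()[::-1],len(s),np.round(b[0],1),np.round(b[1],1),round(b[2],2),np.median(s[:,2]).round(4))
E
python3 - <<'E'
from m import *
p=shot('wrist','w5.png'); tubs(p)
t=shot('top'); tubs(t)
print(bot.get_obs()['eef_pos']); go((.38,.233,.032),98)
E
```

```text
tub 0.9 [329.  97.] 8447 [377.3 233.1] [140.5  64.1] 8.54 0.0567
tub 0.7 [461. 202.] 6772 [467.4 395.9] [140.8  65.4] 2.08 0.0567
tub 0.97 [245. 244.] 429 [382.2 224.4] [139.6  48.2] 9.01 0.0554
[0.44930872 0.22910499 0.25480496]
psi 97.7 rows 0.0682 0.0131 0.2228 spin -0.3
```

View pics/w5.png

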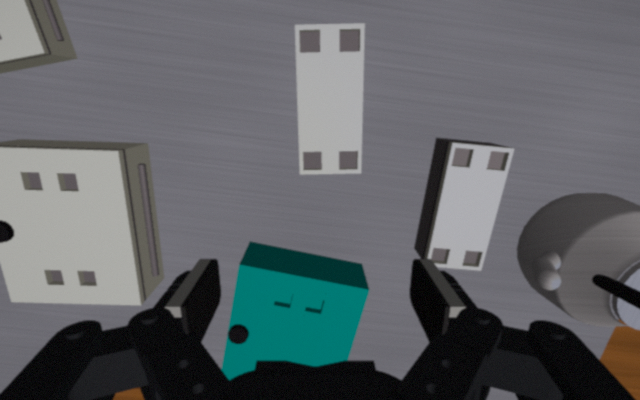

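Wrist view: tub1 is at (329,97), tub2 at (461,202) beside the kettle spout at (550,270), and the lid is shut on the left. I'll grip tub1.

Emit:
send_rows --deltas ".04 .0136 .03 -.8;.0708 .0136 .07 -.8;.0708 .0136 .11 -.8;.0708 .0136 .15 -.8;.0708 .0136 .15 -.8"

```text
t: 24.95
eef_pos: [0.3745, 0.231, 0.1013]
tool_rot: [-0.003, -0.074, 0.997, -0.003]
contact_force: [-0.7, 0.2, 0.1]
gripper_width: 1.002
grasp_force: 0.0
```

Emit:
send_rows --deltas "0 0 0 0;0 0 0 0"

```text
t: 25.15
eef_pos: [0.3788, 0.2338, 0.1066]
tool_rot: [0.001, -0.074, 0.997, 0.001]
contact_force: [-0.2, 0.3, 0.1]
gripper_width: 0.996
grasp_force: 0.0
```

```bash
python3 - <<'E'
from m import *
o=bot.get_obs();print(o['eef_pos'],o['contact_force'],o['q'])
p=shot('wrist');tubs(p)
go((.3773,.2331,.032),98.5)
E
```

```text
[0.37875209 0.23380815 0.10663815] [-0.16852304  0.27019403  0.11759711] [-1.21309     0.3456038   0.62205122  2.23831097 -0.33636807  0.64290187
  1.37155326]
tub 0.89 [529. 294.] 3952 [445.4 395.1] [98.3 66. ] 2.35 0.0564
tub 0.74 [315. 209.] 19935 [377.7 233.2] [140.6  64.3] 8.68 0.0568
psi 98.5 rows 0.0014 -0.0007 0.0747 spin 0.0
```

Emit:
send_rows --deltas ".0014 -.0007 .03 0;.0014 -.0007 .055 0;.0014 -.0007 .07 0;.0014 -.0007 .073 0;.0014 -.0007 .073 0"

```text
t: 25.75
eef_pos: [0.3766, 0.2326, 0.0326]
tool_rot: [0.0, -0.074, 0.997, 0.0]
contact_force: [-0.5, -0.2, -0.3]
gripper_width: 0.999
grasp_force: 0.0
```

Emit:
send_rows --deltas "0 0 0 0;0 0 0 0;0 0 0 0;0 0 0 0" --claw 0.6 --force 60

```text
t: 26.15
eef_pos: [0.3768, 0.2329, 0.0333]
tool_rot: [0.001, -0.074, 0.997, 0.001]
contact_force: [-1.5, -1.2, 12.2]
gripper_width: 0.733
grasp_force: 63.0
```

Emit:
send_rows --deltas "0 0 -.03 0;0 0 -.06 0;0 0 -.09 0;0 0 -.11 0;0 0 -.11 0"

```text
t: 26.65
eef_pos: [0.3772, 0.2333, 0.1442]
tool_rot: [0.002, -0.074, 0.997, 0.002]
contact_force: [-0.5, 1.4, -3.6]
gripper_width: 0.733
grasp_force: 71.0
```

```bash
python3 - <<'E'
from m import *
o=bot.get_obs();print(o['eef_pos'],o['contact_force'])
p=shot('wrist');tubs(p,.13,.2)
go((.5475,-.0368,.14),95.9)
E
```

```text
[0.37718787 0.23333743 0.14420513] [-0.52580638  1.40477223 -3.59366184]
tub 0.58 [314. 232.] 42545 [361.7 227.6] [106.8  70. ] 8.3 0.1674
psi 98.6 rows -0.13 -0.2918 0.0018 spin 2.7
```

Emit:
send_rows --deltas "-.018 -.04 0 0;-.036 -.08 0 0;-.054 -.12 0 0;-.072 -.16 0 0;-.085 -.19 0 0"

```text
t: 27.25
eef_pos: [0.4884, 0.054, 0.1404]
tool_rot: [-0.001, -0.073, 0.997, -0.001]
contact_force: [0.5, -0.1, -3.7]
gripper_width: 0.739
grasp_force: 70.7
```

Emit:
send_rows --deltas "-.015 -.034 0 0;-.03 -.068 0 1;-.045 -.1018 0 2.7;-.045 -.1018 0 2.7;-.045 -.1018 0 2.7"

```text
t: 27.75
eef_pos: [0.5468, -0.0383, 0.14]
tool_rot: [-0.002, -0.05, 0.999, -0.0]
contact_force: [-0.9, 0.7, -3.9]
gripper_width: 0.734
grasp_force: 70.7
```

Emit:
send_rows --deltas "0 0 0 0;0 0 0 0"

```text
t: 27.95
eef_pos: [0.547, -0.0359, 0.141]
tool_rot: [-0.001, -0.052, 0.999, 0.0]
contact_force: [0.5, 0.2, -3.3]
gripper_width: 0.735
grasp_force: 70.7
```

```bash
python3 - <<'E'
from m import *
o=bot.get_obs();print(o['eef_pos'],o['contact_force'],loc(o['eef_pos']))
p=shot('wrist','w6.png');
go((.5475,-.0368,.092),95.9)
for q in ['lid_seat','tub_a']:print(q,[(loc(r['xyz']).tolist(),round(r['confidence'],2)) for r in bot.landmark_of(p,q)][:3])
E
```

```text
[ 0.5469747  -0.03585438  0.14102019] [ 0.48593347  0.1707851  -3.26359571] [-0.0004  0.001   0.141 ]
psi 95.9 rows -0.0002 -0.001 0.0493 spin 0.0
lid_seat [([0.1339, 0.2468, 0.0562], 0.74)]
tub_a [([0.0009, 0.0021, 0.1064], 0.67)]
```

View pics/w6.png

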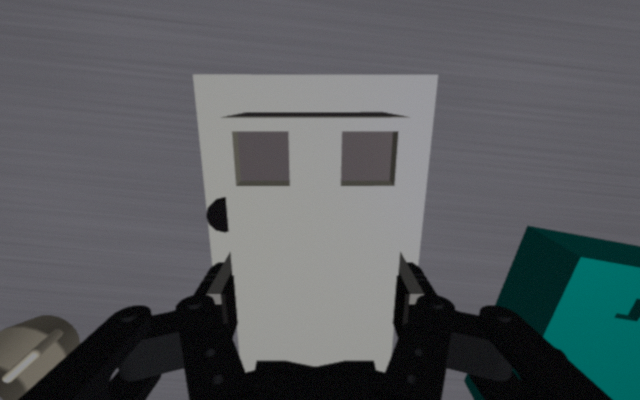

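The tub is aligned with the shut lid, with the button at (218,214) to its left and its edges parallel. I'll lower it.

Emit:
send_rows --deltas "0 -.001 .02 0;0 -.001 .035 0;0 -.001 .045 0;0 -.001 .049 0;0 -.001 .049 0"

```text
t: 28.6
eef_pos: [0.5476, -0.0381, 0.0923]
tool_rot: [-0.001, -0.051, 0.999, -0.0]
contact_force: [0.4, 0.2, -4.2]
gripper_width: 0.738
grasp_force: 70.8
```

Emit:
send_rows --deltas "0 0 .002 0;0 0 .003 0;0 0 .004 0;0 0 .004 0;0 0 .004 0"

```text
t: 29.1
eef_pos: [0.5481, -0.0381, 0.089]
tool_rot: [0.0, -0.051, 0.999, 0.0]
contact_force: [0.1, 0.3, -3.7]
gripper_width: 0.741
grasp_force: 70.8
```

```bash
python3 - <<'E'
from m import *
o=bot.get_obs();print(o['eef_pos'],o['contact_force'],loc(o['eef_pos']))
p=shot('wrist');tubs(p,.09,.13)
E
```

```text
[ 0.54806478 -0.03805421  0.08898392] [ 0.14715378  0.30226569 -3.68974114] [ 0.0004 -0.0013  0.089 ]
tub 0.84 [314. 232.] 42366 [531.7 -40.1] [106.   64.5] 5.85 0.1122
```

Emit:
send_rows --deltas "0 .001 .0015 0;0 .001 .0015 0;0 .001 .0015 0"

```text
t: 29.5
eef_pos: [0.548, -0.0373, 0.0875]
tool_rot: [0.0, -0.051, 0.999, -0.0]
contact_force: [-0.5, -0.6, -1.5]
gripper_width: 0.74
grasp_force: 71.0
```

Emit:
send_rows --deltas "0 0 0 0;0 0 0 0;0 0 0 0;0 0 -.03 0;0 0 -.08 0" --claw 1

```text
t: 30.0
eef_pos: [0.5457, -0.0368, 0.1659]
tool_rot: [-0.003, -0.051, 0.999, -0.0]
contact_force: [2.0, 0.9, 0.2]
gripper_width: 1.003
grasp_force: 0.0
```

Emit:
send_rows --deltas "0 .03 -.05 0;0 .07 -.08 0;0 .11 -.08 0;0 .16 -.08 2;0 .20 -.08 4"

```text
t: 30.5
eef_pos: [0.5271, 0.165, 0.248]
tool_rot: [0.0, -0.016, 1.0, 0.001]
contact_force: [0.6, -0.6, -0.7]
gripper_width: 1.001
grasp_force: 0.0
```

```bash
python3 - <<'E'
from m import *
p=shot('wrist'); tubs(p); tubs(p,.09,.13)
t=shot('top'); tubs(t);tubs(t,.09,.13)
print(bot.get_obs()['eef_pos']); go((.4674,.3959,.14),92.1)
E
```

```text
tub 0.64 [542. 116.] 9248 [467.3 395.9] [140.4  66.2] 1.97 0.0566
tub 0.79 [ 94. 196.] 13282 [548.5 -37.6] [140.6  66.6] 5.79 0.1104
tub 0.96 [185. 219.] 596 [472.6 427.8] [137.3  66.2] 1.68 0.0552
tub 0.86 [323. 195.] 846 [552.  -37.7] [140.9  64. ] 6.01 0.1088
[0.52769003 0.1603539  0.24742083]
psi 91.7 rows 0.0532 0.2373 0.1074 spin -0.4
```

Tub1 is seated (top 0.110). Tub2 has just been knocked about 32 mm towards the kettle, so I'll hover and look again.

Emit:
send_rows --deltas "0 .04 0 0;0 .09 0 0;0 .13 0 0;0 .18 0 0;0 .225 0 0"

```text
t: 31.3
eef_pos: [0.5212, 0.387, 0.2476]
tool_rot: [0.0, -0.015, 1.0, 0.0]
contact_force: [1.0, -0.2, -0.1]
gripper_width: 1.001
grasp_force: 0.0
```

Emit:
send_rows --deltas "0 0 0 0;0 0 0 0;0 0 0 0"

```text
t: 31.6
eef_pos: [0.5216, 0.3839, 0.2475]
tool_rot: [0.0, -0.014, 1.0, -0.001]
contact_force: [0.4, -0.4, -0.0]
gripper_width: 0.999
grasp_force: 0.0
```

```bash
python3 - <<'E'
from m import *
p=shot('wrist','w7.png'); tubs(p)
c=cloud(p)
o=bot.get_obs()['eef_pos'];print(o)
# kettle/spout clearance: points higher than 15mm near +y side of tub
m=(c[...,2]>.02)&(c[...,2]<.2)&(c[...,1]>.44)&(c[...,1]<.56)&(c[...,0]>.35)&(c[...,0]<.62)
s=c[m]
for x in np.arange(.37,.6,.02):
    b=s[(s[:,0]>=x)&(s[:,0]<x+.02)]
    if len(b)>5: i=b[:,1].argsort()[5]; print(x.round(2),'ymin',b[i].round(3), [ (round(zz,2),b[(b[:,2]>zz)&(b[:,2]<zz+.03)][:,1].min().round(3)) for zz in (.02,.05,.08,.11) if ((b[:,2]>zz)&(b[:,2]<zz+.03)).any()])
E
```

```text
tub 0.86 [384. 117.] 8173 [470.4 452.6] [140.2  64.8] 2.33 0.0567
[0.52143661 0.38419666 0.24771305]
0.39 ymin [0.403 0.441 0.057] [(0.02, np.float64(0.441)), (0.05, np.float64(0.44))]
0.41 ymin [0.423 0.44  0.049] [(0.02, np.float64(0.44)), (0.05, np.float64(0.44))]
0.43 ymin [0.441 0.44  0.057] [(0.02, np.float64(0.525)), (0.05, np.float64(0.44)), (0.08, np.float64(0.539))]
0.45 ymin [0.454 0.44  0.058] [(0.02, np.float64(0.507)), (0.05, np.float64(0.44)), (0.08, np.float64(0.516)), (0.11, np.float64(0.549))]
0.47 ymin [0.488 0.44  0.057] [(0.02, np.float64(0.498)), (0.05, np.float64(0.44)), (0.08, np.float64(0.506)), (0.11, np.float64(0.529))]
0.49 ymin [0.507 0.44  0.058] [(0.02, np.float64(0.496)), (0.05, np.float64(0.44)), (0.08, np.float64(0.459)), (0.11, np.float64(0.451))]
0.51 ymin [0.514 0.44  0.057] [(0.02, np.float64(0.44)), (0.05, np.float64(0.44)), (0.08, np.float64(0.474)), (0.11, np.float64(0.451))]
0.53 ymin [0.53 0.44 0.05] [(0.02, np.float64(0.44)), (0.05, np.float64(0.44)), (0.08, np.float64(0.505)), (0.11, np.float64(0.532))]
0.55 ymin [0.553 0.511 0.024] [(0.02, np.float64(0.509)), (0.05, np.float64(0.511)), (0.08, np.float64(0.519))]
0.57 ymin [0.572 0.543 0.077] [(0.05, np.float64(0.537)), (0.08, np.float64(0.549))]
```

View pics/w7.png

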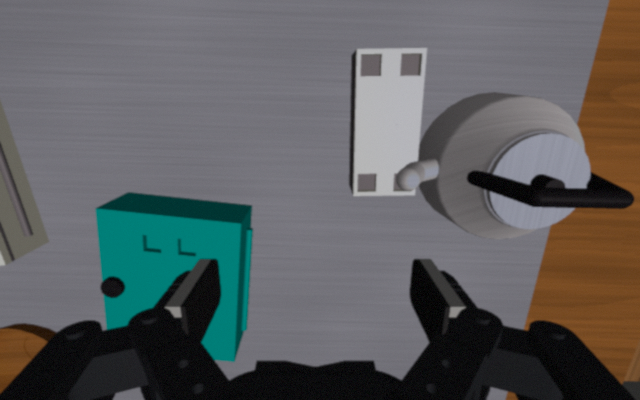

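Tub2 is at (390,120), with the kettle spout at (410,178) over its corner. I'll grip its far end, which is clear of the kettle, drag it 65 mm away, and regrip it at the centre.

Emit:
send_rows --deltas ".04 .03 0 0;.08 .06 0 -.6;.099 .0694 0 -.6;.099 .0694 .04 -.6;.099 .0694 .08 -.6"

```text
t: 32.2
eef_pos: [0.4195, 0.4535, 0.168]
tool_rot: [0.001, -0.021, 1.0, 0.002]
contact_force: [0.8, 0.4, 0.2]
gripper_width: 0.999
grasp_force: 0.0
```

Emit:
send_rows --deltas "0 0 0 0;0 0 0 0"

```text
t: 32.4
eef_pos: [0.4201, 0.4518, 0.168]
tool_rot: [0.0, -0.02, 1.0, -0.0]
contact_force: [0.8, -0.1, 1.2]
gripper_width: 1.003
grasp_force: 0.0
```

```bash
python3 - <<'E'
from m import *
print(bot.get_obs()['eef_pos']); go((.4204,.4506,.034),92.3)
p=shot('wrist'); tubs(p)
E
```

```text
[0.42008855 0.45180546 0.16804832]
psi 92.3 rows -0.0003 -0.0012 0.134 spin 0.0
tub 0.65 [313. 239.] 9995 [470.4 452.4] [141.1  64.2] 2.07 0.0568
```

Emit:
send_rows --deltas "0 -.001 .04 0;0 -.001 .08 0;0 -.001 .115 0;0 -.001 .132 0;0 -.001 .132 0"

```text
t: 33.0
eef_pos: [0.4192, 0.4515, 0.0348]
tool_rot: [-0.001, -0.021, 1.0, -0.001]
contact_force: [-1.1, 0.1, 0.3]
gripper_width: 1.0
grasp_force: 0.0
```

Emit:
send_rows --deltas "0 0 0 0;0 0 0 0;0 0 0 0;0 0 0 0" --claw 0.6 --force 60

```text
t: 33.4
eef_pos: [0.4209, 0.453, 0.0381]
tool_rot: [0.001, -0.021, 1.0, 0.002]
contact_force: [-0.5, -2.3, 7.0]
gripper_width: 0.735
grasp_force: 65.7
```

Emit:
send_rows --deltas "0 -.015 -.001 0;0 -.03 -.001 0;0 -.045 -.001 0;0 -.06 -.001 0;0 -.07 -.001 0"

```text
t: 33.9
eef_pos: [0.4236, 0.3818, 0.0381]
tool_rot: [0.001, -0.021, 1.0, 0.002]
contact_force: [0.6, 5.4, 6.5]
gripper_width: 0.738
grasp_force: 66.8
```

Emit:
send_rows --deltas "0 0 .001 0;0 0 .001 0;0 0 .001 0"

```text
t: 34.2
eef_pos: [0.4237, 0.3804, 0.0379]
tool_rot: [0.001, -0.02, 1.0, 0.001]
contact_force: [-4.6, -3.0, 22.7]
gripper_width: 0.736
grasp_force: 68.7
```

Emit:
send_rows --deltas "0 0 0 0;0 0 0 0;0 0 0 0;0 0 -.04 0;0 0 -.08 0" --claw 1

```text
t: 34.7
eef_pos: [0.4214, 0.3805, 0.115]
tool_rot: [-0.001, -0.021, 1.0, -0.002]
contact_force: [1.5, 0.5, 0.6]
gripper_width: 1.001
grasp_force: 0.0
```

Emit:
send_rows --deltas "-.02 0 0 0;-.05 0 0 0;-.05 0 0 0;-.05 0 0 0"

```text
t: 35.1
eef_pos: [0.4722, 0.3832, 0.1148]
tool_rot: [-0.0, -0.021, 1.0, -0.001]
contact_force: [-1.2, -0.7, -0.2]
gripper_width: 0.999
grasp_force: 0.0
```

```bash
python3 - <<'E'
from m import *
p=shot('wrist'); tubs(p); tubs(shot('top'))
print(bot.get_obs()['eef_pos'])
t=shot('side');print([(np.round(r['xyz'],4).tolist(),round(r['confidence'],2)) for r in bot.landmark_of(t,'kettle')][:2])
go((.47,.384,.034),92.1)
E
```

```text
tub 0.76 [200. 219.] 426 [476.1 379.6] [138.4  65.5] 0.37 0.0552
[0.47101693 0.38406577 0.11489576]
[([0.5062, 0.5718, -0.0012], 0.93)]
psi 92.5 rows 0.0014 -0.0002 0.0811 spin 0.4
```

```bash
python3 - <<'E'
from m import *
p=shot('wrist');c=cloud(p)
m=(c[...,2]>.05)&(c[...,2]<.062)&(abs(c[...,0]-.47)<.1)&(abs(c[...,1]-.382)<.06)
m=cv2.morphologyEx(m.astype(np.uint8),cv2.MORPH_OPEN,np.ones((5,5)))>0
s=c[m];print(len(s),cv2.minAreaRect((s[:,:2]*1000).astype(np.float32)),s.min(0),s.max(0))
E
```

```text
18017 ((473.84130859375, 381.22686767578125), (141.24757385253906, 64.26016998291016), 1.475017786026001) [0.40246904 0.34763608 0.05001253] [0.54515467 0.41500844 0.05907582]
```

Emit:
send_rows --deltas "-.0027 -.003 .03 1;-.0027 -.003 .06 1;-.0027 -.003 .08 1;-.0027 -.003 .081 1;-.0027 -.003 .081 1"

```text
t: 35.95
eef_pos: [0.475, 0.3812, 0.0345]
tool_rot: [-0.0, -0.012, 1.0, -0.0]
contact_force: [0.6, -0.4, 0.6]
gripper_width: 0.999
grasp_force: 0.0
```

Emit:
send_rows --deltas "0 0 0 0;0 0 0 0;0 0 0 0;0 0 0 0" --claw 0.6 --force 60

```text
t: 36.35
eef_pos: [0.476, 0.382, 0.0361]
tool_rot: [0.001, -0.012, 1.0, 0.001]
contact_force: [-0.7, -0.4, 6.6]
gripper_width: 0.736
grasp_force: 65.7
```

Emit:
send_rows --deltas "0 0 -.03 0;0 0 -.07 0;0 0 -.11 0;0 0 -.16 0;0 0 -.16 0"

```text
t: 36.85
eef_pos: [0.4786, 0.383, 0.2014]
tool_rot: [0.004, -0.012, 1.0, 0.004]
contact_force: [1.6, 0.5, -4.0]
gripper_width: 0.738
grasp_force: 69.3
```

```bash
python3 - <<'E'
from m import *
o=bot.get_obs();print(o['eef_pos'],o['contact_force'])
go((.5483,-.0373,.2),95.9)
E
```

```text
[0.47863448 0.38301573 0.20140294] [ 1.63339561  0.51201506 -3.96815531]
psi 91.4 rows -0.0595 -0.4219 0.0014 spin -4.5
```

Emit:
send_rows --deltas "-.006 -.042 0 0;-.012 -.084 0 0;-.018 -.126 0 0;-.024 -.168 0 0;-.031 -.212 0 0"

```text
t: 37.35
eef_pos: [0.5104, 0.1686, 0.1937]
tool_rot: [-0.001, -0.013, 1.0, 0.0]
contact_force: [0.4, 0.6, -3.0]
gripper_width: 0.738
grasp_force: 69.1
```

Emit:
send_rows --deltas "-.006 -.042 0 0;-.012 -.084 0 0;-.018 -.126 0 -2;-.024 -.168 0 -4.5;-.03 -.21 0 -4.5"

```text
t: 37.85
eef_pos: [0.5458, -0.0406, 0.1938]
tool_rot: [-0.0, -0.052, 0.999, 0.0]
contact_force: [0.5, -0.1, -2.9]
gripper_width: 0.738
grasp_force: 69.0
```

Emit:
send_rows --deltas "0 0 0 0;0 0 0 0;0 0 0 0"

```text
t: 38.15
eef_pos: [0.546, -0.0379, 0.1938]
tool_rot: [-0.001, -0.052, 0.999, 0.0]
contact_force: [-0.5, 0.4, -3.8]
gripper_width: 0.734
grasp_force: 69.1
```

```bash
python3 - <<'E'
from m import *
p=shot('wrist','w8.png');c=cloud(p)
o=bot.get_obs();print(o['eef_pos'],o['contact_force'])
go((.550,-.037,.146),95.9)
# held tub top & tub below: +-y edges and -x end in box frame
l=np.apply_along_axis(loc,2,c[::2,::2])
for nm,z0,z1 in (('held',.215,.23),('low',.105,.117)):
    m=(l[...,2]>z0)&(l[...,2]<z1)&(abs(l[...,0])<.1)&(abs(l[...,1])<.05); s=l[m]
    if len(s)<20: continue
    b=s[(s[:,0]<-.045)&(s[:,0]>-.065)]
    print(nm,len(s),'xmin',np.percentile(s[:,0],1),'y at end',np.percentile(b[:,1],[1,99]) if len(b) else '',np.median(s[:,2]),cv2.minAreaRect((s[:,:2]*1000).astype(np.float32)))
E
```

```text
[ 0.5460672  -0.03753434  0.19382394] [ 0.69008192  0.32714444 -2.29350579]
psi 96.0 rows -0.004 0.0001 0.0478 spin 0.1
held 1854 xmin -0.0731 y at end [-0.032615  0.029926] 0.2154 ((-20.113758087158203, -1.7958450317382812), (108.54004669189453, 90.06755828857422), 1.6022597551345825)
```

View pics/w8.png

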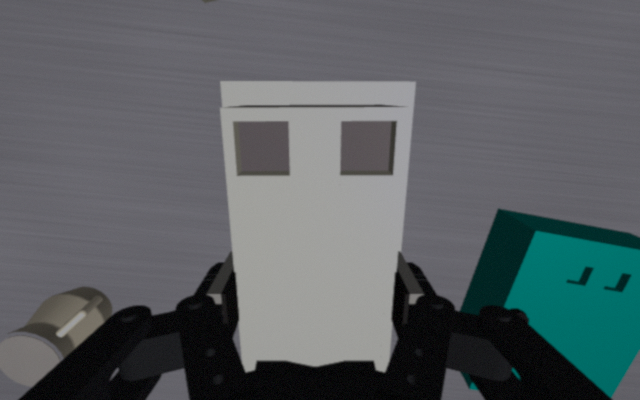

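The held tub's near edge at row 108 is parallel with the white tub or lid below it at row 82. The tub sits about 4 mm short in x, so I'll correct that and lower it.

Emit:
send_rows --deltas "-.004 .0005 .01 0;-.004 .0005 .025 0;-.004 .0005 .04 0;-.004 .0005 .047 0;-.004 .0005 .047 0"

```text
t: 38.7
eef_pos: [0.5492, -0.0382, 0.1456]
tool_rot: [-0.002, -0.052, 0.999, -0.0]
contact_force: [0.2, 0.0, -4.2]
gripper_width: 0.739
grasp_force: 69.1
```

Emit:
send_rows --deltas "0 0 .002 0;0 0 .004 0;0 0 .006 0;0 0 .0065 0;0 0 .0065 0"

```text
t: 39.2
eef_pos: [0.5505, -0.0382, 0.1409]
tool_rot: [0.0, -0.052, 0.999, 0.0]
contact_force: [-0.4, -0.6, -4.0]
gripper_width: 0.736
grasp_force: 69.1
```

```bash
python3 - <<'E'
from m import *
o=bot.get_obs();print(o['eef_pos'],o['contact_force'],loc(o['eef_pos']))
p=shot('wrist');tubs(p,.14,.18)
E
```

```text
[ 0.55045061 -0.03821519  0.14093069] [-0.35650697 -0.5944019  -3.96845206] [ 0.0028 -0.0017  0.1409]
tub 0.72 [314. 228.] 42875 [533.9 -40.4] [111.7  64.4] 6.0 0.1615
```

Emit:
send_rows --deltas "0 0 .0025 0;0 0 .0025 0;0 0 .0025 0"

```text
t: 39.6
eef_pos: [0.5503, -0.0383, 0.1383]
tool_rot: [-0.0, -0.052, 0.999, 0.0]
contact_force: [0.2, -0.3, -4.2]
gripper_width: 0.736
grasp_force: 69.3
```

```bash
python3 - <<'E'
from m import *
o=bot.get_obs();print(o['eef_pos'],o['contact_force'])
E
```

```text
[ 0.55031605 -0.03825307  0.13825939] [ 0.21315633 -0.33313589 -4.16519811]
```

Still hanging by a hair, so I'll lower it 1 mm more, then release and retreat.

Emit:
send_rows --deltas "0 0 .0012 0;0 0 .0012 0;0 0 .0012 0"

```text
t: 39.9
eef_pos: [0.5504, -0.0383, 0.138]
tool_rot: [0.0, -0.052, 0.999, 0.0]
contact_force: [-4.2, 1.2, 6.9]
gripper_width: 0.737
grasp_force: 70.5
```

Emit:
send_rows --deltas "0 0 0 0;0 0 0 0;0 0 0 0;0 0 -.03 0;0 0 -.07 0" --claw 1

```text
t: 40.4
eef_pos: [0.549, -0.0381, 0.2064]
tool_rot: [-0.002, -0.052, 0.999, -0.0]
contact_force: [1.0, 0.3, 0.6]
gripper_width: 1.001
grasp_force: 0.0
```

Emit:
send_rows --deltas "0 0 -.05 0;0 .04 -.08 0;0 .09 -.08 0;0 .14 -.08 0;0 .16 -.08 0"

```text
t: 40.9
eef_pos: [0.5331, 0.127, 0.2872]
tool_rot: [0.0, -0.055, 0.998, 0.001]
contact_force: [0.2, 0.3, -0.4]
gripper_width: 1.001
grasp_force: 0.0
```

Emit:
send_rows --deltas "0 0 0 0;0 0 0 0;0 0 0 0"

```text
t: 41.2
eef_pos: [0.5341, 0.119, 0.2872]
tool_rot: [0.0, -0.05, 0.999, -0.0]
contact_force: [0.3, 0.0, 0.8]
gripper_width: 0.999
grasp_force: 0.0
```

```bash
python3 - <<'E'
from m import *
p=shot('wrist'); tubs(p,.145,.175)
t=shot('top'); tubs(t,.145,.18); tubs(t,.03,.07)
for n in ('kettle','creamer','bowl_a'): print(n,[(np.round(r['xyz'],3).tolist(),round(r['confidence'],2)) for r in bot.landmark_of(t,n)][:2])
s=shot('side','s3.png')
E
```

```text
tub 0.91 [135. 181.] 13578 [548.2 -39.1] [140.6  66. ] 5.81 0.1585
tub 0.59 [323. 192.] 879 [551.2 -39.2] [140.5  64. ] 6.0 0.157
tub 0.22 [321. 199.] 1322 [550.2 -33.2] [180.1 155.6] 5.79 0.0617
kettle [([0.507, 0.571, 0.003], 0.93)]
creamer [([0.726, -0.281, 0.002], 0.94)]
bowl_a [([0.794, 0.011, 0.001], 0.61), ([0.479, -0.591, -0.002], 0.61)]
```

View pics/s3.png

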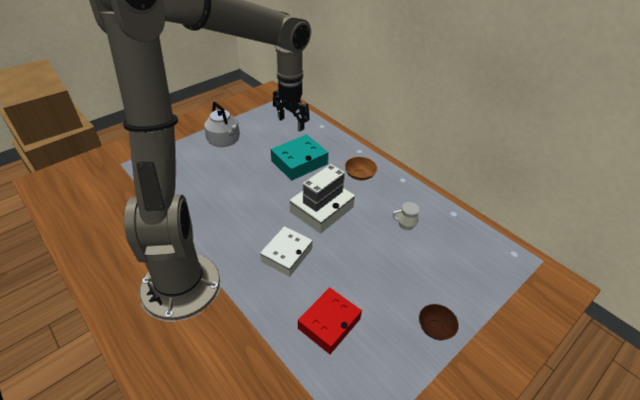

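The picture shows both tubs stacked straight on the shut lid at (323,188). The top is at 0.158 m, which is the fully seated height. The kettle, creamer and bowls are unmoved, and no other tub or utensil is out.

```bash
python3 -c "
from station import bot
print(bot.hand_in())"
```

```text
the job is handed in; nothing more can be done
None
```

The job is handed in, verdict not shown: server and brush are in their compartments (no tongs were out), the lid is shut and its button pressed fully in, and both tubs present are stacked and seated on it; one push on the closing lid reached about 110 N, just under the 120 N limit.

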